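# Stack wood specimens crosswise on the conditioning rack

### The job

The two wood specimens must go on the conditioning rack to dry evenly. Slide each slat by its end along the tray and onto the rack's bearers, never lifting it, until it is fully home against the end stop; then lay the two pale spacer sticks crosswise over both slats, one straight above each bearer and centred, setting them down gently rather than dropping them. Leave the sample jar, timer and tape roll where they are.

Things in the scene. Friction and masses are not known exactly. Their poses are not given: they have to be found in the camera images.
- rack: Conditioning rack with transfer tray docked on, one fixed unit 150 mm across (x), 280 mm long (y), turned up to 0.15 rad. Origin: on the worktop under the middle of the stacking place. z up; x roughly away from the robot; y along the slats from tray to end stop, roughly to the robot's left. A slat that is home has its middle at y = 0, x = -40 or +40 mm in this frame, its top 52 mm above the worktop.
- tray (a point): Middle of the tray floor, 34 mm above the worktop (rack frame: x = 0, y = -140 mm). Steel tray from y = -210 to -70 mm, open at both ends; two lanes along y, 35 mm wide, centred at x = -40 and +40 mm, between rails that stand 5 mm above the floor.
- stop (a point): Middle of the face of the aluminium end stop that both slats must meet (rack frame: x = 0, y = +60 mm; 38 mm above the worktop). The stop's top is 46 mm above the worktop.
- bearer_tray (a point): Middle of the top of the grey bearer on the tray's side (rack frame: x = 0, y = -38 mm), 34 mm above the worktop, level with the tray floor. Bar 18 mm wide, 150 mm long, along x, its edge towards the tray chamfered. Round steel guide pins 6 mm high carry each lane on across it with 3 to 4 mm of play each side. One spacer goes above it, along x, its middle above this point.
- bearer_stop (a point): The same for the bearer on the stop's side (rack frame: x = 0, y = +38 mm).
- slat_near: Reddish-brown wood slat with blue painted ends, 120 mm long (its y axis, along the rack's y), 30 mm wide, 18 mm thick, 70 g; lies in the tray lane at the rack's x = -40 mm, on the robot's side. Origin: centre of its underside. It slides freely (about 1 N or less); its tail end (towards the rack's -y) is where to push, above the rails.
- slat_far: The same with red painted ends, in the lane at the rack's x = +40 mm, the far side.
- spacer_1: Pale wood spacer stick, 130 mm long (its x axis), 18 mm wide, 20 mm high, 35 g, lying on the worktop to the robot's right. Origin: centre of its underside. The two spacers are alike; either may go over either bearer.
- spacer_2: The other pale spacer stick, same size and origin.
- sample_jar: Bystander: white sample jar with white lid, 48 mm across, 57 mm high; origin: centre of its underside.
- timer: Bystander: white timer with a red and two grey keys, 66 x 62 x 21 mm, in front of the bench scale; origin: centre of its underside.
- tape_roll: Bystander: roll of beige tape lying flat, 72 mm across, 19 mm high; origin: centre of its underside.

How it is judged (in metres and radians):
On the way:
1. both slats have been slid home: flat on both bearers, in their lanes, ends against the stop (x of slat_near in the frame of rack between -0.048 and -0.032 m and y of slat_near in the frame of rack between -0.006 and 0.004 m and z of slat_near in the frame of rack between 0.03 and 0.037 m and angle between the y axis of each of slat_near, slat_far and the y axis of rack, either way round below 0.09 rad and angle between each of slat_near, slat_far's own z axis and vertical below 0.06 rad and x of slat_far in the frame of rack between 0.032 and 0.048 m and y of slat_far in the frame of rack between -0.006 and 0.004 m and z of slat_far in the frame of rack between 0.03 and 0.037 m), for 0.2 s.
At the end, for the whole second after the job is handed in: Both slats lie flat on both bearers in their own lanes, within 6 mm of the end stop; the two spacers lie flat on top of both slats, crosswise (within 0.15 rad), one over each bearer (within 12 mm) and centred (within 15 mm); all four are released and at rest (all of step 1 and ((x of spacer_1 in the frame of rack between -0.015 and 0.015 m and y of spacer_1 in the frame of rack between -0.05 and -0.026 m and z of spacer_1 in the frame of rack between 0.048 and 0.056 m and angle between the x axis of each of spacer_1, spacer_2 and the x axis of rack, either way round below 0.15 rad and angle between each of spacer_1, spacer_2's own z axis and vertical below 0.08 rad and x of spacer_2 in the frame of rack between -0.015 and 0.015 m and y of spacer_2 in the frame of rack between 0.026 and 0.05 m and z of spacer_2 in the frame of rack between 0.048 and 0.056 m) or (x of spacer_2 in the frame of rack between -0.015 and 0.015 m and y of spacer_2 in the frame of rack between -0.05 and -0.026 m and z of spacer_2 in the frame of rack between 0.048 and 0.056 m and angle between the x axis of each of spacer_2, spacer_1 and the x axis of rack, either way round below 0.15 rad and angle between each of spacer_2, spacer_1's own z axis and vertical below 0.08 rad and x of spacer_1 in the frame of rack between -0.015 and 0.015 m and y of spacer_1 in the frame of rack between 0.026 and 0.05 m and z of spacer_1 in the frame of rack between 0.048 and 0.056 m)) and linear speed of each of slat_near, slat_far, spacer_1, spacer_2 below 0.02 m/s); the robot touches nothing.
It fails at once if a slat is lifted more than 1 cm instead of slid (z of any of slat_near, slat_far in the frame of rack above 0.046 m).
It fails at once if a spacer is dropped onto the stack (falls free at over 0.5 m/s, about 13 mm of free fall) ((contact force between the fingers and spacer_1 below 0.05 N and linear speed of spacer_1 above 0.5 m/s and horizontal distance between spacer_1 and rack below 0.12 m) or (contact force between the fingers and spacer_2 below 0.05 N and linear speed of spacer_2 above 0.5 m/s and horizontal distance between spacer_2 and rack below 0.12 m)).
It fails at once if the sample jar, timer or tape roll is moved more than 2 cm (distance of any of sample_jar, timer, tape_roll from where it was at the start of the episode above 0.02 m).
It also fails if it takes over 72 s, if anything falls off the work surface, if the arm or the gripper's body presses on something with over 40 N, if the wrist force passes 120 N, or if a joint passes its speed limit or range.

### The arm

A 7-joint arm with a two-finger parallel gripper is mounted at the origin on a cart in front of the work surface, level with it; the furniture and walls round the work are solid. World frame = base frame: x ahead of the robot, y to its left, z up, the work surface at z = 0. Lengths are in mm, angles in rad, forces in N, time in s.
With the tool pointing down it reaches from about 400 to 750 mm from the base axis. Payload 19.5 kg.
Tool frame: the origin (TCP) lies midway between the tips of the shut fingers; the grasp point (between the pads) lies 19 mm behind it; z points along the fingers, y is the line along which they close (so a half turn about z gives the same grasp; the last joint's range is limited). The gripper opens to 85 mm and grips with 20 to 120 N. Pads are 22 mm wide; open, the fingers measure 114 mm over their backs; the gripper's body (76 mm by 85 mm) begins 54 mm behind the grasp point. The pads swing forward as they close: fully open they stand 13 mm farther back than shut.
Start: joints at [-1.335, 0.707, -0.028, 1.485, 0.022, 0.951, -0.075], TCP at [157.676, 552.931, 231.268] pointing down, gripper open.
Joint ranges: [-2.71, 2.71], [-0.32, 2.16], [-1.57, 1.52], [0, 2.45], [-1.46, 4.6], [0, 2.02], [-2.83, 2.83]. Speed limits (rad/s): [1.89, 1.89, 2.57, 2.57, 3.01, 3.01, 3.01].

### API

Orientations are given as a unit quaternion [w, x, y, z].
In Python, from rig import sensors, imaging, ticket gives the robot as it stands. The module is installed in compiled form; this text tells all that it offers.
- The arm moves only by the tool move_arm, never from a script. Its argument "deltas" is a list that holds one entry, the list of rows, each a list of 7 numbers: the shift along the tool's x, y, z in mm, then the turn, a rotation vector about the tool's x, y, z in rad, then the finger opening in mm, from 0 to 85.4. A call has 1 to 8 rows; each row is the pose to reach, as a shift and turn from the pose commanded when the call began, along the tool's axes at that moment; what a row does not reach only later rows make up. A row lasts 1/10 s, in which the tool goes at most 50 mm and 8.59 degrees, less where a joint would pass 70% of its speed; a pose out of reach is approached as far as the arm can. A call with a gripper value outside its range is refused whole. The fingers move at their own pace and stop on an object; "newtons" is the grip in N (left out, the last holds). Time passes only in rows, so rows that repeat a pose let the fingers close. It gives the time, the measured TCP pose, the force, the opening and the grip force at its end, in the units of the state.
- sensors.observe(): the state, without advancing time (a new reading comes with each control period).
- imaging.get_image(name): name is "scene" or "top" or "wrist"; returns the picture (480x640x3 uint8, blue, green, red); there is no depth.
- imaging.camera_params(name): a dict with "vfov" (degrees; the focal length in pixels is half the picture's height over the tangent of half this angle, whatever the lens; pixels are square), "cx", "cy" (the principal point, pixels), "dist" ([k1, k2, p1, p2, k3] as OpenCV has them; the pictures are not rectified), "cam_to_world" (4x4, takes a point from camera to world coordinates). Camera axes: x right, y down, z forward; pixel columns grow to the right and rows downward; lengths in mm; the calibration is good to about 2 mm. A picture is of the moment at which its call begins: read the wrist's pose just before it. camera_params takes no time and is no camera call; for the wrist camera it gives the pose at the moment of the call.
- ticket.sign_off(): hands the job in; it is judged then, once.
The state is a dict: "time_s": time; "joint_pos": joint angles; "qd": joint speeds; "effort": joint torques, N m; "eef_pos": TCP position; "tcp_rot": TCP orientation; "wrist_force": force on the tool from outside, world axes, zero at the start; "ft_torque": the same for the moment, N m; "gripper_width": finger opening in mm; "grip_force": force on a finger pad.
Only numpy, scipy, OpenCV 4.12 (cv2) and the standard library are available. Lean on these libraries where they do the work, as an engineer would, in place of code of your own. Each camera call takes 0.05 s, during which the arm holds its last target. There are 200 camera calls.

## Working session

There is one attempt and no reset: what is moved stays moved. The work goes in short steps, Python scripts to look and compute and a tool call to move; the robot and the scene stay as the last step left them, time stands still between calls to the robot, and variables do not carry over. Pictures are saved under pics/ and viewed, at most 12 in all, crops included, and the job is handed in when it is done.

Besides the shell and the picture viewer there is one more tool, called after "Call:" in YAML: its name, and indented under it one key for each argument. move_arm: Moves the arm, as the interface text tells. Its arguments: {"type":"object","properties":{"deltas":{"type":"array","items":{"type":"array","items":{"type":"array","items":{"type":"number"}}}},"newtons":{"type":"number"}},"required":["deltas"]}

```bash
mkdir -p pics; cat > h.py <<'E'
import numpy as np, cv2
from rig import sensors, imaging, ticket
from scipy.spatial.transform import Rotation as R
def K(p):
    f=240/np.tan(np.radians(p["vfov"])/2)
    return np.array([[f,0,p["cx"]],[0,f,p["cy"]],[0,0,1.]])
def px2w(p,uv,z):
    n=cv2.undistortPoints(np.array(uv,float).reshape(-1,1,2),K(p),np.array(p["dist"],float)).reshape(-1,2)
    T=np.array(p["cam_to_world"]); d=np.c_[n,np.ones(len(n))]@T[:3,:3].T; o=T[:3,3]
    return o+d*((np.broadcast_to(z,len(n))-o[2])/d[:,2])[:,None]
def w2px(p,X):
    T=np.linalg.inv(np.array(p["cam_to_world"])); 
    return cv2.projectPoints(np.array(X,float).reshape(-1,3),cv2.Rodrigues(T[:3,:3])[0],T[:3,3],K(p),np.array(p["dist"],float))[0].reshape(-1,2)
def tool(pos):  # world displacement target -> tool shift
    s=sensors.observe(); q=s["tcp_rot"]; r=R.from_quat([*q[1:],q[0]])
    return r.inv().apply(np.array(pos)-s["eef_pos"]), r
E
python3 - <<'E'
from h import *
s=sensors.observe(); print(s["eef_pos"],s["tcp_rot"],s["time_s"])
for n in("scene","top"):
    cv2.imwrite(f"pics/{n}0.png",imaging.get_image(n)); p=imaging.camera_params(n); print(n,p["vfov"],np.round(p["cam_to_world"],2).tolist())
E
```

```text
[157.61608775 552.71124456 230.83690641] [-6.70035068e-05  1.38466189e-01  9.90367015e-01 -5.34753042e-04] 0.0
scene 53.15607886044367 [[0.52, -0.4, 0.75, -484.79], [-0.85, -0.26, 0.45, -642.25], [0.02, -0.88, -0.48, 712.59], [0.0, 0.0, 0.0, 1.0]]
top 51.054332309956905 [[-0.09, -0.97, 0.22, 258.0], [-1.0, 0.09, -0.02, -8.17], [-0.0, -0.22, -0.98, 1188.21], [0.0, 0.0, 0.0, 1.0]]
```

View pics/top0.png

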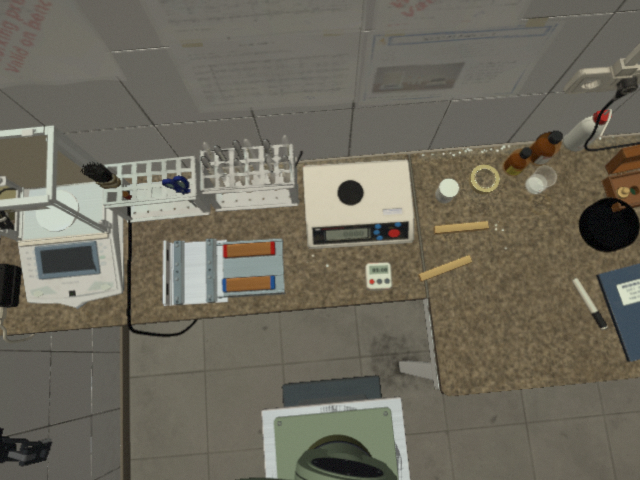

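View pics/scene0.png

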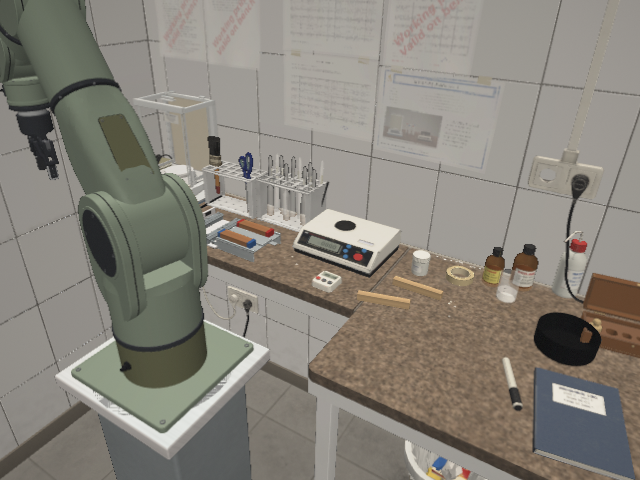

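The top view shows the rack at about (165–285, 240–305). The slats are centred near (249,250) red and (249,284) blue, and the spacers near (462,228) and (446,268). I'll enlarge both areas.

```bash
python3 - <<'E'
from h import *
im=cv2.imread("pics/top0.png")
a=cv2.resize(im[230:315,155:295],None,fx=5,fy=5,interpolation=cv2.INTER_CUBIC)
cv2.imwrite("pics/a.png",a)
b=cv2.resize(im[215:290,410:500],None,fx=6,fy=6,interpolation=cv2.INTER_CUBIC)
cv2.imwrite("pics/b.png",b)
E
```

```text
(no output)
```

View pics/a.png

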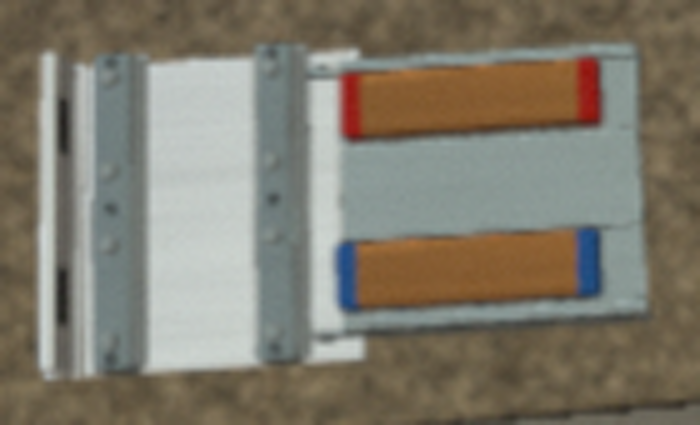

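View pics/b.png

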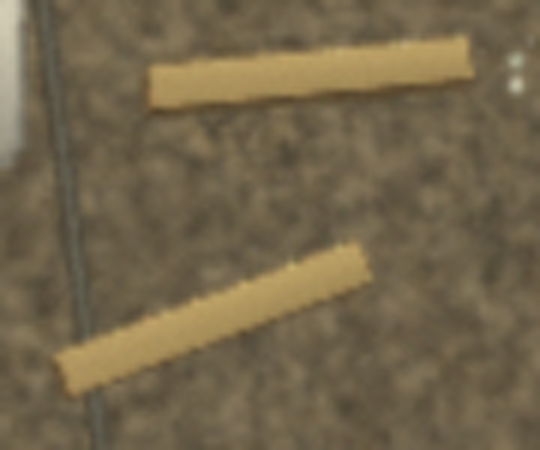

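```bash
cat >> h.py <<'E'
def fitrect(c,L,W,tail_first=True):
    pass
E
python3 - <<'E'
from h import *
p=imaging.camera_params("top")
A=lambda c:(np.array(c,float)+.5)/5-.5+[155,230]
B=lambda c:(np.array(c,float)+.5)/6-.5+[410,215]
for n,c in dict(far=[(343,73),(345,138),(599,58),(601,122)],near=[(340,243),(343,310),(599,228),(601,294)]).items():
    w=px2w(p,A(c),52); print(n,w.mean(0).round(1),"len",np.linalg.norm(w[:2].mean(0)-w[2:].mean(0)).round(1),"w",np.linalg.norm(w[0]-w[1]).round(1),"tail",w[2:].mean(0).round(1),"dir",(w[:2].mean(0)-w[2:].mean(0)).round(1))
w=px2w(p,A([(114,53),(118,370),(277,46),(280,360)]),34); print(w.round(1), w[:2].mean(0),w[2:].mean(0))
for n,c in dict(s1=[(149,68),(150,109),(470,37),(474,77)],s2=[(57,354),(71,396),(357,242),(372,276)]).items():
    w=px2w(p,B(c),20); d=w[2:].mean(0)-w[:2].mean(0); print(n,w.mean(0).round(1),np.linalg.norm(d).round(1),np.linalg.norm(w[0]-w[1]).round(1),"ang",np.arctan2(d[1],d[0]).round(3))
E
```

```text
far [511.1 157.7  52. ] len 118.5 w 30.8 tail [509.5  98.5  52. ] dir [  3.2 118.5   0. ]
near [431.6 162.6  52. ] len 117.9 w 30.8 tail [430.  103.7  52. ] dir [  3.3 117.9   0. ]
[[551.7 328.   34. ]
 [401.8 329.7  34. ]
 [548.2 250.9  34. ]
 [399.9 255.1  34. ]] [476.74308237 328.88033823  34.        ] [474.03692259 253.01066865  34.        ]
s1 [ 527.8 -348.5   20. ] 130.8 16.9 ang -1.56
s2 [ 433.1 -296.4   20. ] 129.1 17.3 ang -1.294
```

```bash
cat >> h.py <<'E'
def plan(pos,ang):
    s=sensors.observe(); sh,r=tool(pos); y=r.as_matrix()[:,1]; a=np.arctan2(y[1],y[0])
    d=(ang-a+np.pi/2)%np.pi-np.pi/2
    # level: target rotation tool z down, y at angle
    best=a+d; Y=np.array([np.cos(best),np.sin(best),0]); Z=np.array([0,0,-1.]); X=np.cross(Y,Z)
    rv=(r.inv()*R.from_matrix(np.c_[X,Y,Z])).as_rotvec()
    print("t",s["time_s"],"pos",np.round(s["eef_pos"],1),"yang",a.round(3),"shift",sh.round(1),"rv",rv.round(3),"q7",np.round(s["joint_pos"],2),"w",round(s["gripper_width"],1),"F",np.round(s["wrist_force"],1))
E
python3 -c "
from h import *
plan([468,72,150],-0.032); p=imaging.camera_params('top'); print(px2w(p,[(305,247),(303,165),(412,245)],[60]*3).round())"
```

```text
t 0.1 pos [157.6 552.7 230.9] yang 1.293 shift [-430.3 -377.1   81.3] rv [-1.000e-03  1.000e-03  1.325e+00] q7 [-1.33  0.71 -0.03  1.48  0.02  0.95 -0.08] w 85.6 F [-0.2 -0.2  1.2]
[[ 503.   28.   60.]
 [ 703.   17.   60.]
 [ 486. -217.   60.]]
```

Call:
move_arm:
  deltas:
    - [[-45, -38, 0, 0, 0, 0.13, 66], [-90, -76, 0, 0, 0, 0.26, 66], [-130, -114, 0, 0, 0, 0.39, 66], [-170, -150, 0, 0, 0, 0.53, 66], [-205, -180, 0, 0, 0, 0.66, 66], [-240, -210, 0, 0, 0, 0.79, 66], [-275, -240, 0, 0, 0, 0.92, 66], [-310, -270, 0, 0, 0, 1.05, 66]]

```text
time_s: 0.9
eef_pos: [376.3, 215.8, 231.3]
tcp_rot: [0.0, 0.618, 0.786, -0.0]
wrist_force: [1.3, 1.8, -0.4]
gripper_width: 66.5
grip_force: 0.0
```

```bash
python3 -c "
from h import *
plan([468,72,150],-0.032)"
```

```text
t 0.9 pos [376.3 215.8 231.3] yang 0.238 shift [-161.3   55.3   81.3] rv [-0.    0.    0.27] q7 [-0.73  0.52  0.22  1.97 -0.17  0.67 -0.16] w 66.5 F [ 1.3  1.8 -0.4]
```

Call:
move_arm:
  deltas:
    - [[-35, 12, 10, 0, 0, 0.1, 66], [-80, 28, 30, 0, 0, 0.2, 66], [-120, 42, 50, 0, 0, 0.27, 66], [-155, 53, 75, 0, 0, 0.27, 66], [-161, 55, 81, 0, 0, 0.27, 66], [-161, 55, 81, 0, 0, 0.27, 66]]

```text
time_s: 1.5
eef_pos: [467.5, 73.6, 149.5]
tcp_rot: [-0.0, 0.717, 0.697, -0.001]
wrist_force: [0.4, -0.3, -0.3]
gripper_width: 66.1
grip_force: 0.0
```

```bash
python3 -c "
from h import *
plan([468,72,36],-0.032)
cv2.imwrite('pics/w1.png',imaging.get_image('wrist')); np.save('w1.npy',imaging.camera_params('wrist'))"
```

```text
t 1.5 pos [467.5  73.6 149.5] yang -0.029 shift [ -1.5   0.7 113.5] rv [-0.002  0.001  0.003] q7 [-0.33  0.71  0.19  1.95 -0.25  0.51  0.01] w 66.1 F [ 0.4 -0.3 -0.3]
```

View pics/w1.png

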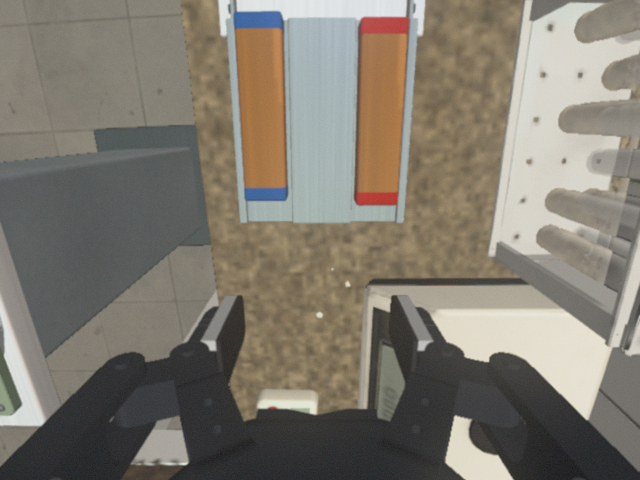

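Near slat in the wrist view: head edge (236,14)–(283,14), tail edge (245,189)–(287,189). Far slat: head edge (361,18)–(408,18), tail edge (357,193)–(397,193).

```bash
python3 -c "
from h import *
p=np.load('w1.npy',allow_pickle=True).item()
w=px2w(p,[(236,14),(283,14),(244,189),(287,189),(361,18),(408,18),(356,193),(397,193)],52); print(w.round(1))
w=px2w(p,[(240,221),(403,221),(232,20),(412,20)],39); print(w.round(1))
print(np.round(p['cam_to_world'],2))
h=px2w(p,[(374,285),(612,290)],70);print(h)"
```

```text
[[421.9 224.7  52. ]
 [451.1 223.7  52. ]
 [417.2 115.3  52. ]
 [447.8 114.4  52. ]
 [499.5 220.1  52. ]
 [528.9 219.5  52. ]
 [496.9 110.2  52. ]
 [526.3 109.4  52. ]]
[[408.9  88.5  39. ]
 [534.9  85.   39. ]
 [416.3 225.1  39. ]
 [534.7 221.9  39. ]]
[[ 1.0000e+00 -3.0000e-02 -1.0000e-02  4.7012e+02]
 [-3.0000e-02 -9.5000e-01 -3.1000e-01  1.5336e+02]
 [-0.0000e+00  3.1000e-01 -9.5000e-01  2.9234e+02]
 [ 0.0000e+00  0.0000e+00  0.0000e+00  1.0000e+00]]
[[508.45757297  46.20643395  70.        ]
 [686.31695752  36.35084057  70.        ]]
```

Call:
move_arm:
  deltas:
    - [[0, 1.5, 40, 0, 0, 0, 66], [0, 1.5, 75, 0, 0, 0, 66], [0, 1.5, 100, 0, 0, 0, 66], [0, 1.5, 113, 0, 0, 0, 66], [0, 1.5, 113, 0, 0, 0, 66]]

```text
time_s: 2.05
eef_pos: [468.5, 75.8, 36.8]
tcp_rot: [-0.001, 0.716, 0.698, -0.0]
wrist_force: [-0.7, -0.6, -0.5]
gripper_width: 65.9
grip_force: 0.0
```

```bash
python3 -c "
from h import *
plan([475.5,270,36],-0.032)
a=imaging.get_image('wrist');cv2.imwrite('pics/w2.png',a)"
```

```text
t 2.05 pos [468.5  75.8  36.8] yang -0.025 shift [194.3   2.2   0.8] rv [-0.002 -0.     0.007] q7 [-0.27  0.92  0.08  2.02 -0.31  0.22  0.05] w 65.9 F [-0.7 -0.6 -0.5]
```

View pics/w2.png

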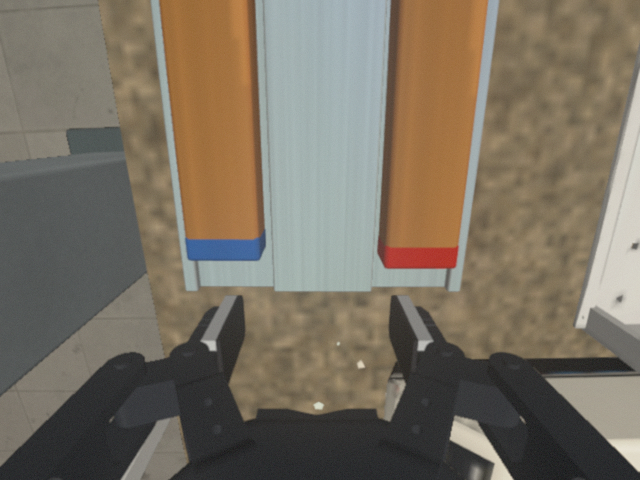

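Call:
move_arm:
  deltas:
    - [[8, 0, 0, 0, 0, 0.006, 66], [18, 0, 0, 0, 0, 0.006, 66], [30, 0.2, 0, 0, 0, 0.006, 66], [42, 0.3, 0, 0, 0, 0.006, 66], [54, 0.4, 0, 0, 0, 0.006, 66], [66, 0.5, 0, 0, 0, 0.006, 66], [78, 0.6, 0, 0, 0, 0.006, 66], [90, 0.7, 0, 0, 0, 0.006, 66]]

```text
time_s: 2.9
eef_pos: [472.3, 165.4, 37.3]
tcp_rot: [0.0, 0.719, 0.695, -0.0]
wrist_force: [1.0, 0.0, 0.5]
gripper_width: 66.0
grip_force: 0.5
```

Call:
move_arm:
  deltas:
    - [[10, 0, 0, 0, 0, 0, 66], [20, 0, 0, 0, 0, 0, 66], [28, 0, 0, 0, 0, 0, 66], [35, 0, 0, 0, 0, 0, 66], [40, 0, 0, 0, 0, 0, 66], [44, 0, 0, 0, 0, 0, 66], [47, 0, 0, 0, 0, 0, 66]]

```text
time_s: 3.6
eef_pos: [473.8, 201.1, 37.2]
tcp_rot: [0.004, 0.722, 0.692, -0.006]
wrist_force: [-2.0, -79.3, 17.6]
gripper_width: 66.3
grip_force: 40.1
```

```bash
python3 -c "
from h import *
plan([473,220,36],-0.032)
a=imaging.get_image('wrist');cv2.imwrite('pics/w3.png',a)
cv2.imwrite('pics/t3.png',imaging.get_image('top'))"
```

```text
t 3.6 pos [473.8 201.1  37.2] yang -0.042 shift [18.8 -1.6  0.9] rv [-0.002  0.014 -0.01 ] q7 [-0.57  0.95  0.18  1.87 -0.39  0.36 -0.14] w 66.3 F [ -2.  -79.3  17.6]
```

View pics/w3.png

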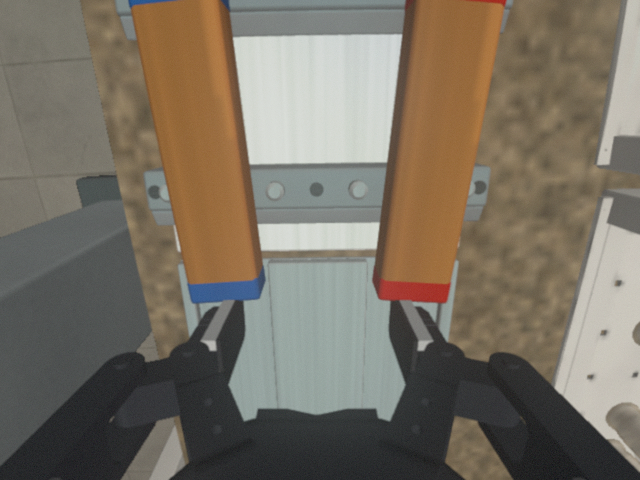

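It stalled about 18 mm short of home at 79 N, probably because a slat head has caught on the stop-side bearer or its pins. I'll back off and inspect.

Call:
move_arm:
  deltas:
    - [[-12, 0, 0, 0, 0, 0, 66], [-25, 0, 0, 0, 0, 0, 66], [-40, 0, -30, 0, 0, 0, 66], [-50, 0, -70, 0, 0, 0, 66], [-55, 0, -110, 0, 0, 0, 66], [-55, 0, -110, 0, 0, 0, 66]]

```text
time_s: 4.3
eef_pos: [473.7, 156.1, 151.4]
tcp_rot: [0.001, 0.719, 0.695, 0.003]
wrist_force: [0.4, 0.7, -1.7]
gripper_width: 65.9
grip_force: 0.0
```

```bash
python3 -c "
from h import *
plan([473,220,36],-0.032)
np.save('w4.npy',imaging.camera_params('wrist'))
a=imaging.get_image('wrist');cv2.imwrite('pics/w4.png',a[0:300,140:540].repeat(2,0).repeat(2,1))"
```

```text
t 4.3 pos [473.7 156.1 151.4] yang -0.034 shift [ 63.5  -3.5 115.5] rv [ 0.006 -0.002 -0.002] q7 [-0.52  0.73  0.25  1.87 -0.31  0.57 -0.1 ] w 65.9 F [ 0.4  0.7 -1.7]
```

View pics/w4.png

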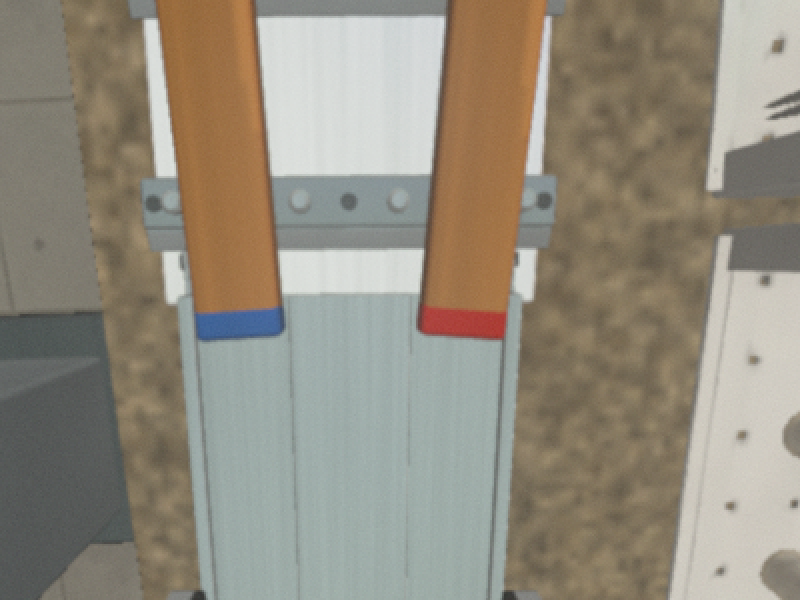

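```bash
python3 -c "
from h import *
p=np.load('w4.npy',allow_pickle=True).item()
c=lambda l:np.array(l)/2+[140,0]
print('paint/tail52',px2w(p,c([(240,312),(240,333),(463,308),(463,330)]),52).round(1).tolist())
print('tail bottom?34',px2w(p,c([(240,339),(463,334)]),34).round(1).tolist())
print('tray end34',px2w(p,c([(350,295)]),34).round(1).tolist())
print('bearer top edges',px2w(p,c([(350,177),(350,225)]),34).round(1).tolist())
print('bearer hole',px2w(p,c([(349,201),(350,190)]),34).round(1).tolist())
print('stopbearer near edge', px2w(p,c([(350,16),(350,8)]),34).round(1).tolist())
print('pins z40',px2w(p,c([(172,201),(300,200),(399,199),(528,199)]),40).round(1).tolist())
print('edges',px2w(p,c([(160,10),(198,312),(256,10),(283,312),(449,10),(424,306),(546,10),(505,306)]),52).round(1).tolist())
t=cv2.imread('pics/t3.png')
"
```

```text
paint/tail52 [[437.6, 219.5, 52.0], [437.0, 212.4, 52.0], [515.1, 218.2, 52.0], [515.2, 210.6, 52.0]]
tail bottom?34 [[433.9, 208.5, 34.0], [518.2, 207.4, 34.0]]
tray end34 [[476.0, 223.1, 34.0]]
bearer top edges [[477.5, 263.7, 34.0], [476.9, 247.6, 34.0]]
bearer hole [[476.8, 255.7, 34.0], [477.3, 259.4, 34.0]]
stopbearer near edge [[479.3, 313.8, 34.0], [479.4, 316.2, 34.0]]
pins z40 [[415.0, 257.5, 40.0], [459.7, 256.1, 40.0], [494.3, 255.3, 40.0], [539.4, 253.9, 40.0]]
edges [[420.1, 312.2, 52.0], [423.0, 220.1, 52.0], [450.0, 311.0, 52.0], [452.5, 219.0, 52.0], [509.9, 309.0, 52.0], [501.5, 219.3, 52.0], [540.1, 308.3, 52.0], [529.7, 218.4, 52.0]]
```

```bash
python3 -c "
from h import *
p=np.load('w1.npy',allow_pickle=True).item()
print(px2w(p,[(242,297),(392,297),(317,297)],156))
p=imaging.camera_params('top');A=lambda c:(np.array(c,float)+.5)/5-.5+[155,230]
print('top pins',px2w(p,A([(270,67),(271,160),(272,235),(275,345),(109,76),(110,170),(111,245),(112,340)]),40).round(1).tolist())
plan([437,283,41],-0.03);plan([517,281,41],-0.03)"
```

```text
[[434.62287985  83.35167935 156.        ]
 [501.86308426  81.49381532 156.        ]
 [468.24909337  82.46465952 156.        ]]
top pins [[536.9, 253.2, 40.0], [492.5, 254.4, 40.0], [457.2, 255.2, 40.0], [406.2, 255.8, 40.0], [539.3, 328.9, 40.0], [494.4, 329.4, 40.0], [459.1, 329.8, 40.0], [415.1, 330.4, 40.0]]
t 4.35 pos [472.9 156.6 149.2] yang -0.033 shift [124.9 -40.5 108.3] rv [ 0.003 -0.002 -0.003] q7 [-0.52  0.74  0.25  1.87 -0.31  0.57 -0.1 ] w 65.9 F [-0.5  0.4  0.2]
t 4.35 pos [472.9 156.6 149.2] yang -0.033 shift [125.6  39.5 108.5] rv [ 0.003 -0.002 -0.003] q7 [-0.52  0.74  0.25  1.87 -0.31  0.57 -0.1 ] w 65.9 F [-0.5  0.4  0.2]
```

Call:
move_arm:
  deltas:
    - [[40, 12, 20, 0, 0, 0.003, 66], [80, 25, 40, 0, 0, 0.003, 66], [115, 37, 60, 0, 0, 0.003, 66], [125, 39, 80, 0, 0, 0.003, 66], [125, 39, 100, 0, 0, 0.003, 66], [125, 39, 108, 0, 0, 0.003, 66], [125, 39, 108, 0, 0, 0.003, 66], [125, 39, 108, 0, 0, 0.003, 60]]

```text
time_s: 5.15
eef_pos: [515.4, 279.9, 39.8]
tcp_rot: [0.0, 0.72, 0.694, 0.0]
wrist_force: [0.2, 0.1, -0.4]
gripper_width: 60.4
grip_force: 0.0
```

```bash
python3 -c "
from h import *
plan([516.3,281,41],-0.03)"
```

```text
t 5.15 pos [515.4 279.9  39.8] yang -0.037 shift [ 1.2  0.9 -1.2] rv [ 0.    -0.    -0.007] q7 [-0.67  1.01  0.24  1.61 -0.38  0.56 -0.25] w 60.4 F [ 0.2  0.1 -0.4]
```

Call:
move_arm:
  deltas:
    - [[1, 1, -1, 0, 0, -0.007, 28], [1, 1, -1, 0, 0, -0.007, 28], [1, 1, -1, 0, 0, -0.007, 28], [1, 1, -1, 0, 0, -0.007, 28], [1, 1, -1, 0, 0, -0.007, 28], [-3, 1, -1, 0, 0, -0.007, 28], [-5, 1, -1, 0, 0, -0.007, 28], [-5, 1, -1, 0, 0, -0.007, 28]]
  newtons: 20

```text
time_s: 5.95
eef_pos: [516.5, 275.3, 41.1]
tcp_rot: [0.0, 0.717, 0.697, 0.001]
wrist_force: [0.6, 0.3, 5.0]
gripper_width: 29.6
grip_force: 19.7
```

```bash
python3 -c "
from h import *
plan([516.3,281,41],-0.03)"
```

```text
t 5.95 pos [516.5 275.3  41.1] yang -0.029 shift [ 5.7 -0.3  0.1] rv [ 0.001 -0.001  0.001] q7 [-0.66  1.01  0.23  1.62 -0.38  0.56 -0.24] w 29.6 F [0.6 0.3 5. ]
```

Call:
move_arm:
  deltas:
    - [[3, 0, 0, 0, 0, 0, 28], [6, 0, 0, 0, 0, 0, 28], [9, 0, 0, 0, 0, 0, 28], [12, 0, 0, 0, 0, 0, 28], [15, 0, 0, 0, 0, 0, 28], [18, 0, 0, 0, 0, 0, 28]]

```text
time_s: 6.55
eef_pos: [517.2, 292.4, 41.2]
tcp_rot: [0.001, 0.718, 0.697, 0.0]
wrist_force: [0.1, -5.3, 11.0]
gripper_width: 29.1
grip_force: 20.2
```

Call:
move_arm:
  deltas:
    - [[3, 0, 0, 0, 0, 0, 28], [5, 0, 0, 0, 0, 0, 28], [5, 0, 0, 0, 0, 0, 28], [5, 0, 0, 0, 0, 0, 45], [5, 0, 0, 0, 0, 0, 66], [5, 0, 0, 0, 0, 0, 66]]

```text
time_s: 7.15
eef_pos: [516.6, 298.1, 40.4]
tcp_rot: [-0.0, 0.717, 0.697, 0.0]
wrist_force: [-0.6, 0.0, 1.1]
gripper_width: 66.2
grip_force: 0.0
```

```bash
python3 -c "
from h import *
plan([436.4,281,41],-0.03)"
```

```text
t 7.15 pos [516.6 298.1  40.4] yang -0.029 shift [-19.4 -79.7  -0.6] rv [-0.    -0.     0.001] q7 [-0.7   1.02  0.25  1.57 -0.38  0.6  -0.27] w 66.2 F [-0.6  0.   1.1]
```

Call:
move_arm:
  deltas:
    - [[0, 0, -25, 0, 0, 0, 66], [-5, -10, -40, 0, 0, 0, 66], [-12, -45, -40, 0, 0, 0, 66], [-19, -79.5, -35, 0, 0, 0, 66], [-19, -79.5, -15, 0, 0, 0, 66], [-19, -79.5, -1, 0, 0, 0, 66], [-19, -79.5, -1, 0, 0, 0, 66], [-19, -79.5, -1, 0, 0, 0, 50]]

```text
time_s: 7.95
eef_pos: [436.8, 281.3, 41.6]
tcp_rot: [0.0, 0.717, 0.697, -0.0]
wrist_force: [0.1, 0.4, -0.0]
gripper_width: 52.7
grip_force: 0.0
```

```bash
python3 -c "
from h import *
plan([436.4,281,41],-0.03)"
```

```text
t 7.95 pos [436.8 281.3  41.6] yang -0.029 shift [-0.3 -0.4  0.6] rv [-0.     0.     0.001] q7 [-0.73  0.95  0.19  1.86 -0.43  0.37 -0.25] w 52.7 F [ 0.1  0.4 -0. ]
```

Call:
move_arm:
  deltas:
    - [[0, 0, 0, 0, 0, 0, 28], [0, 0, 0, 0, 0, 0, 28], [0, 0, 0, 0, 0, 0, 28], [0, 0, 0, 0, 0, 0, 28], [-3, 0, 0, 0, 0, 0, 28], [-5, 0, 0, 0, 0, 0, 28], [-5, 0, 0, 0, 0, 0, 28]]

```text
time_s: 8.65
eef_pos: [437.0, 276.6, 42.0]
tcp_rot: [0.0, 0.717, 0.697, 0.001]
wrist_force: [-0.1, 0.7, 7.0]
gripper_width: 29.4
grip_force: 19.6
```

Call:
move_arm:
  deltas:
    - [[3, 0, 0, 0, 0, 0, 28], [6, 0, 0, 0, 0, 0, 28], [9, 0, 0, 0, 0, 0, 28], [12, 0, 0, 0, 0, 0, 28], [15, 0, 0, 0, 0, 0, 28], [18, 0, 0, 0, 0, 0, 28], [21, 0, 0, 0, 0, 0, 28], [21, 0, 0, 0, 0, 0, 28]]

```text
time_s: 9.45
eef_pos: [437.6, 297.3, 42.0]
tcp_rot: [0.0, 0.717, 0.697, 0.0]
wrist_force: [-0.7, -1.1, 8.5]
gripper_width: 29.7
grip_force: 19.6
```

Call:
move_arm:
  deltas:
    - [[0, 0, 0, 0, 0, 0, 45], [0, 0, 0, 0, 0, 0, 66], [0, 0, 0, 0, 0, 0, 66], [-20, 20, -25, 0, 0, 0, 66], [-60, 39, -45, 0, 0, 0, 66], [-100, 39, -70, 0, 0, 0, 66], [-125, 39, -90, 0, 0, 0, 66], [-125, 39, -90, 0, 0, 0, 66]]

```text
time_s: 10.25
eef_pos: [473.6, 168.1, 133.6]
tcp_rot: [0.001, 0.719, 0.695, 0.001]
wrist_force: [0.6, 0.7, -0.6]
gripper_width: 66.2
grip_force: 0.0
```

```bash
python3 -c "
from h import *
plan([471,185,36],-0.03)
np.save('w5.npy',imaging.camera_params('wrist'))
a=imaging.get_image('wrist');cv2.imwrite('pics/w5.png',a[0:300,140:540].repeat(2,0).repeat(2,1))"
```

```text
t 10.25 pos [473.6 168.1 133.6] yang -0.034 shift [16.9 -3.4 97.6] rv [ 0.003  0.    -0.004] q7 [-0.54  0.77  0.24  1.87 -0.32  0.54 -0.12] w 66.2 F [ 0.6  0.7 -0.6]
```

View pics/w5.png

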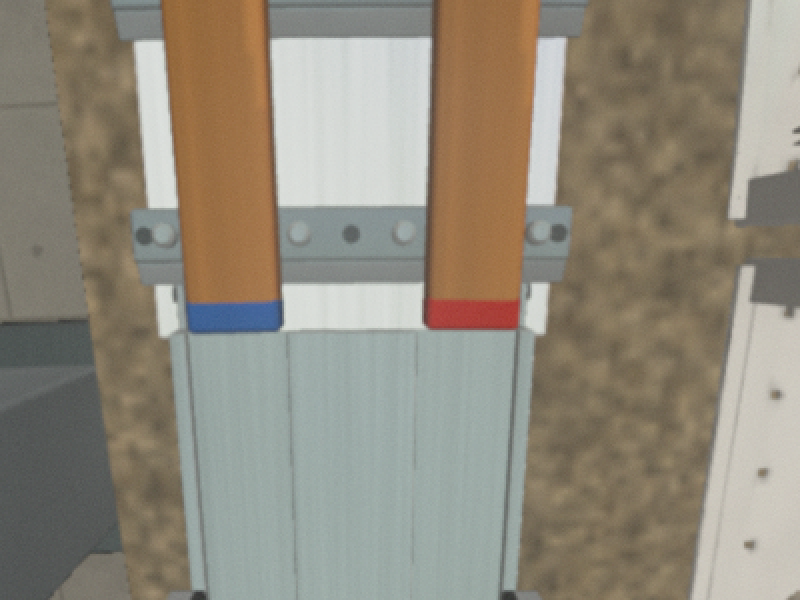

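Call:
move_arm:
  deltas:
    - [[0, -0.5, 35, 0, 0, 0, 66], [0, -0.5, 70, 0, 0, 0, 66], [0, -0.5, 97, 0, 0, 0, 66], [0, -0.5, 97, 0, 0, 0, 66], [12, -0.5, 97, 0, 0, 0, 66], [24, -0.5, 97, 0, 0, 0, 66], [36, -0.5, 97, 0, 0, 0, 66], [42, -0.5, 97, 0, 0, 0, 66]]

```text
time_s: 11.1
eef_pos: [473.2, 215.6, 35.0]
tcp_rot: [0.0, 0.717, 0.698, 0.001]
wrist_force: [0.1, -1.1, 0.7]
gripper_width: 66.3
grip_force: 0.5
```

Call:
move_arm:
  deltas:
    - [[3, 0, 0, 0, 0, 0, 66], [5, 0, 0, 0, 0, 0, 66], [7, 0, 0, 0, 0, 0, 66], [8, 0, 0, 0, 0, 0, 66]]

```text
time_s: 11.5
eef_pos: [473.5, 221.1, 34.3]
tcp_rot: [0.0, 0.717, 0.697, -0.0]
wrist_force: [-0.5, -1.2, 1.0]
gripper_width: 66.0
grip_force: 0.5
```

Call:
move_arm:
  deltas:
    - [[1.5, 0, -1, 0, 0, 0, 66], [3, 0, -1, 0, 0, 0, 66], [4, 0, -1, 0, 0, 0, 66], [4, 0, -1, 0, 0, 0, 66]]

```text
time_s: 11.9
eef_pos: [473.4, 223.1, 35.3]
tcp_rot: [0.001, 0.718, 0.696, -0.001]
wrist_force: [-0.8, -13.5, 3.9]
gripper_width: 66.0
grip_force: 7.3
```

Call:
move_arm:
  deltas:
    - [[1, 0, 0, 0, 0, 0, 66], [2, 0, 0, 0, 0, 0, 66], [2, 0, 0, 0, 0, 0, 66]]

```text
time_s: 12.2
eef_pos: [473.4, 223.2, 35.3]
tcp_rot: [0.001, 0.718, 0.696, -0.002]
wrist_force: [-2.5, -26.4, 7.2]
gripper_width: 66.0
grip_force: 13.2
```

```bash
python3 -c "
from h import *
s=sensors.observe();print(s['wrist_force'],s['ft_torque'],s['eef_pos'])"
```

```text
[ -2.48655526 -26.38743471   7.24069308] [-5.43622237  0.42806742  0.55749599] [473.41427572 223.19400853  35.26543251]
```

Call:
move_arm:
  deltas:
    - [[-6, 0, 0, 0, 0, 0, 66], [-20, 0, 0, 0, 0, 0, 66], [-30, 0, -30, 0, 0, 0, 66], [-30, 0, -75, 0, 0, 0, 66], [-30, 0, -115, 0, 0, 0, 66], [-30, 0, -130, 0, 0, 0, 66], [-30, 0, -130, 0, 0, 0, 66]]

```text
time_s: 12.9
eef_pos: [473.5, 197.1, 167.2]
tcp_rot: [0.001, 0.717, 0.697, 0.002]
wrist_force: [-1.3, 0.3, -0.5]
gripper_width: 65.7
grip_force: 0.0
```

```bash
python3 -c "
from h import *
plan([433,-296,120],-1.294+np.pi/2)
plan([433,-296,120],-1.294+np.pi/2+np.pi)
plan([528,-348,120],0.01)
np.save('w6.npy',imaging.camera_params('wrist'))
a=imaging.get_image('wrist');cv2.imwrite('pics/w6.png',a)"
```

```text
t 12.9 pos [473.5 197.1 167.2] yang -0.029 shift [-494.1  -26.2   46.3] rv [ 0.003 -0.001 -0.306] q7 [-0.61  0.73  0.29  1.8  -0.32  0.65 -0.17] w 65.7 F [-1.3  0.3 -0.5]
t 12.9 pos [473.5 197.1 167.2] yang -0.029 shift [-494.1  -26.2   46.3] rv [ 0.003 -0.001 -0.306] q7 [-0.61  0.73  0.29  1.8  -0.32  0.65 -0.17] w 65.7 F [-1.3  0.3 -0.5]
t 12.9 pos [473.5 197.1 167.2] yang -0.029 shift [-543.3   70.2   46.5] rv [ 0.003 -0.002 -0.039] q7 [-0.61  0.73  0.29  1.8  -0.32  0.65 -0.17] w 65.7 F [-1.3  0.3 -0.5]
```

View pics/w6.png

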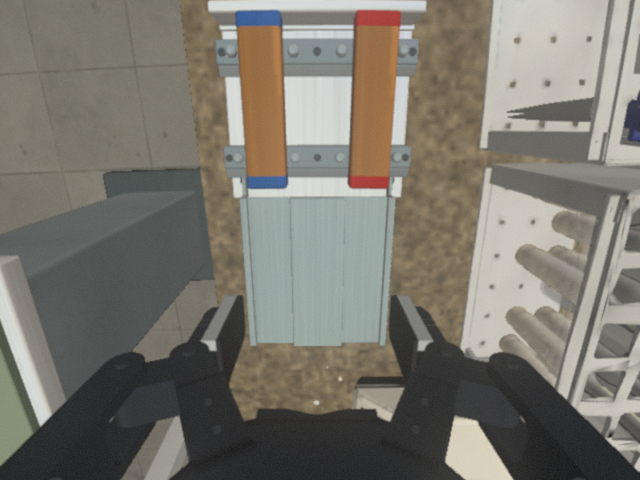

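Both slats now lie straight with their heads at the stop. The bearers' centre holes are at (317,51) and (317,157). I'll locate the bearers from these, then fetch the spacers.

```bash
python3 -c "
from h import *
p=np.load('w6.npy',allow_pickle=True).item()
print(px2w(p,[(317,51),(317,157)],34).round(1))
print('pins',px2w(p,[(228,51),(293,50),(341,50),(405,51),(236,157),(294,157),(340,157),(398,157)],40).round(1))
print('slats',px2w(p,[(238,13),(282,13),(248,187),(286,187),(358,13),(400,13),(351,187),(389,187)],[52]*8).round(1))
im=cv2.imread('pics/top0.png')"
```

```text
[[478.8 331.8  34. ]
 [476.5 255.9  34. ]]
pins [[415.1 332.7  40. ]
 [461.6 331.7  40. ]
 [495.9 330.7  40. ]
 [541.7 328.9  40. ]
 [413.6 258.4  40. ]
 [458.7 256.9  40. ]
 [494.4 255.8  40. ]
 [539.5 254.6  40. ]]
slats [[426.7 352.8  52. ]
 [456.  351.8  52. ]
 [423.3 236.6  52. ]
 [452.2 235.6  52. ]
 [506.5 350.3  52. ]
 [534.6 349.7  52. ]
 [501.7 234.1  52. ]
 [530.7 233.3  52. ]]
```

Call:
move_arm:
  deltas:
    - [[-40, -2, -20, 0, 0, 0, 66], [-90, -4, -30, 0, 0, -0.05, 66], [-140, -7, -30, 0, 0, -0.1, 66], [-190, -10, -30, 0, 0, -0.15, 66], [-240, -13, -30, 0, 0, -0.2, 66], [-290, -16, -30, 0, 0, -0.25, 66], [-340, -18, -30, 0, 0, -0.3, 66], [-390, -20, -30, 0, 0, -0.306, 66]]

```text
time_s: 13.75
eef_pos: [440.5, -192.6, 194.3]
tcp_rot: [-0.001, 0.602, 0.798, 0.0]
wrist_force: [1.4, 0.6, 0.4]
gripper_width: 65.9
grip_force: 0.0
```

```bash
python3 -c "
from h import *
plan([433,-296,130],-1.294+np.pi/2)"
```

```text
t 13.75 pos [ 440.5 -192.6  194.3] yang 0.279 shift [-97.4 -35.6  64.2] rv [-0.001 -0.001  0.002] q7 [ 0.29  0.63  0.1   1.87 -0.1   0.65  0.72] w 65.9 F [1.4 0.6 0.4]
```

Call:
move_arm:
  deltas:
    - [[-45, -16, 15, 0, 0, 0, 66], [-85, -32, 35, 0, 0, 0, 66], [-97, -35.5, 55, 0, 0, 0, 66], [-97, -35.5, 64, 0, 0, 0, 66], [-97, -35.5, 64, 0, 0, 0, 66]]

```text
time_s: 14.25
eef_pos: [433.2, -292.5, 129.7]
tcp_rot: [-0.002, 0.603, 0.798, 0.0]
wrist_force: [0.1, 0.8, 1.0]
gripper_width: 66.0
grip_force: 0.0
```

```bash
cat >> h.py <<'E'
def spacer(tag):
    p=imaging.camera_params("wrist"); im=imaging.get_image("wrist"); cv2.imwrite(f"pics/{tag}.png",im)
    h=cv2.cvtColor(im,cv2.COLOR_BGR2HSV); m=cv2.inRange(h,(14,80,130),(28,220,255))
    m=cv2.morphologyEx(m,cv2.MORPH_OPEN,np.ones((5,5)))
    for c in cv2.findContours(m,cv2.RETR_EXTERNAL,cv2.CHAIN_APPROX_NONE)[0]:
        if cv2.contourArea(c)<800: continue
        r=cv2.minAreaRect(c); w=px2w(p,cv2.boxPoints(r),20)
        e=[w[1]-w[0],w[2]-w[1]]; e.sort(key=np.linalg.norm); d=e[1]
        print("px",np.round(r[0]),"c",w.mean(0).round(1),"L,W",np.linalg.norm(e[1]).round(1),np.linalg.norm(e[0]).round(1),"grip ang",((np.arctan2(d[1],d[0])-0)%np.pi-np.pi/2).round(3), "bbox",cv2.boundingRect(c))
E
python3 -c "
from h import *
plan([433,-296,3],-1.294+np.pi/2); spacer('s2')"
```

```text
t 14.25 pos [ 433.2 -292.5  129.7] yang 0.277 shift [ -3.6  -1.  126.7] rv [-0.002 -0.003  0.   ] q7 [ 0.5   0.78  0.06  1.79 -0.08  0.57  0.89] w 66.0 F [0.1 0.8 1. ]
px [428. 279.] c [ 530.8 -303.4   20. ] L,W 50.1 23.4 grip ang 0.025 bbox (409, 250, 36, 58)
px [315. 235.] c [ 433.1 -296.3   20. ] L,W 132.5 21.4 grip ang 0.229 bbox (298, 154, 33, 163)
```

Call:
move_arm:
  deltas:
    - [[-3.5, -0.5, 45, 0, 0, 0, 50], [-3.5, -0.5, 85, 0, 0, 0, 50], [-3.5, -0.5, 110, 0, 0, 0, 50], [-3.5, -0.5, 125, 0, 0, 0, 45], [-3.5, -0.5, 125, 0, 0, 0, 15], [-3.5, -0.5, 125, 0, 0, 0, 15], [-3.5, -0.5, 125, 0, 0, 0, 15], [-3.5, -0.5, 125, 0, 0, 0, 15]]
  newtons: 30

```text
time_s: 15.1
eef_pos: [435.0, -297.3, 7.6]
tcp_rot: [0.001, 0.603, 0.798, 0.0]
wrist_force: [-0.1, 1.8, 12.9]
gripper_width: 17.3
grip_force: 33.2
```

```bash
python3 -c "
from h import *
plan([478,331.5,190],np.pi/2-0.03)"
```

```text
t 15.1 pos [ 435.  -297.3    7.6] yang 0.277 shift [ 592.8  213.6 -183. ] rv [ 0.     0.002 -1.264] q7 [ 0.52  1.    0.03  1.84 -0.09  0.3   0.9 ] w 17.3 F [-0.1  1.8 12.9]
```

Call:
move_arm:
  deltas:
    - [[0, 0, -10, 0, 0, 0, 15], [0, 0, -40, 0, 0, 0, 15], [0, 0, -90, 0, 0, 0, 15], [0, 0, -140, 0, 0, 0, 15], [40, 14, -175, 0, 0, 0, 15], [85, 30, -185, 0, 0, 0, 15], [130, 46, -185, 0, 0, -0.12, 15], [175, 62, -185, 0, 0, -0.25, 15]]

```text
time_s: 15.9
eef_pos: [446.0, -109.8, 192.8]
tcp_rot: [0.001, 0.497, 0.868, 0.0]
wrist_force: [1.1, -0.5, -1.5]
gripper_width: 17.1
grip_force: 31.6
```

```bash
python3 -c "
from h import *
plan([478,331.5,190],np.pi/2-0.03)"
```

```text
t 15.9 pos [ 446.  -109.8  192.8] yang 0.532 shift [364.3 251.2   2.7] rv [ 1.000e-03  2.000e-03 -1.009e+00] q7 [ 0.14  0.6   0.05  1.95 -0.05  0.59  0.75] w 17.1 F [ 1.1 -0.5 -1.5]
```

Call:
move_arm:
  deltas:
    - [[40, 27, 0, 0, 0, -0.12, 15], [80, 55, 0, 0, 0, -0.25, 15], [120, 82, 0, 0, 0, -0.37, 15], [160, 110, 0, 0, 0, -0.5, 15], [200, 137, 0, 0, 0, -0.63, 15], [240, 165, 0, 0, 0, -0.75, 15], [280, 192, 0, 0, 0, -0.88, 15], [320, 220, 0, 0, 0, -1.0, 15]]

```text
time_s: 16.7
eef_pos: [475.1, 277.3, 192.5]
tcp_rot: [0.001, 0.019, 1.0, -0.0]
wrist_force: [1.1, -0.8, 0.1]
gripper_width: 17.3
grip_force: 31.6
```

```bash
python3 -c "
from h import *
plan([478,331.5,90],np.pi/2-0.03)"
```

```text
t 16.7 pos [475.1 277.3 192.5] yang 1.532 shift [ -0.7  54.3 102.5] rv [-0.     0.001 -0.009] q7 [-0.5   0.72 -0.16  1.63  0.15  0.8   0.81] w 17.3 F [ 1.1 -0.8  0.1]
```

Call:
move_arm:
  deltas:
    - [[-1, 25, 0, 0, 0, -0.009, 15], [-1, 54, 20, 0, 0, -0.009, 15], [-1, 54, 60, 0, 0, -0.009, 15], [-1, 54, 100, 0, 0, -0.009, 15], [-1, 54, 120, 0, 0, -0.009, 15], [-1, 54, 125, 0, 0, -0.009, 15], [-1, 54, 127, 0, 0, -0.009, 15]]

```text
time_s: 17.4
eef_pos: [478.9, 329.4, 65.1]
tcp_rot: [0.0, 0.017, 1.0, 0.0]
wrist_force: [0.5, -0.9, 0.0]
gripper_width: 16.8
grip_force: 31.6
```

```bash
python3 -c "
from h import *
plan([478,331.5,60],np.pi/2-0.03)"
```

```text
t 17.4 pos [478.9 329.4  65.1] yang 1.536 shift [1.  2.1 5.1] rv [ 0.     0.    -0.005] q7 [-0.6   0.95 -0.12  1.62  0.18  0.59  0.72] w 16.8 F [ 0.5 -0.9  0. ]
```

Call:
move_arm:
  deltas:
    - [[1, 2, 1.5, 0, 0, -0.005, 15], [1, 2, 3, 0, 0, -0.005, 15], [1, 2, 4, 0, 0, -0.005, 15], [1, 2, 5, 0, 0, -0.005, 15], [1, 2, 5, 0, 0, -0.005, 15]]

```text
time_s: 17.9
eef_pos: [478.0, 331.4, 59.7]
tcp_rot: [0.0, 0.015, 1.0, 0.0]
wrist_force: [-0.9, -0.8, 4.6]
gripper_width: 17.0
grip_force: 32.2
```

Contact (4.6 N). I'll open a little at a time, then retreat straight up.

Call:
move_arm:
  deltas:
    - [[0, 0, 0.5, 0, 0, 0, 15], [0, 0, 0.5, 0, 0, 0, 20], [0, 0, 0.5, 0, 0, 0, 28], [0, 0, 0, 0, 0, 0, 34], [0, 0, -20, 0, 0, 0, 34], [0, 0, -55, 0, 0, 0, 34], [0, 0, -95, 0, 0, 0, 45], [0, 0, -130, 0, 0, 0, 66]]

```text
time_s: 18.7
eef_pos: [477.8, 331.4, 191.2]
tcp_rot: [0.0, 0.015, 1.0, 0.0]
wrist_force: [0.0, 1.3, 0.3]
gripper_width: 58.1
grip_force: 0.0
```

```bash
cat >> h.py <<'E'
def topchk(tag):
    p=imaging.camera_params("top"); im=imaging.get_image("top"); cv2.imwrite(f"pics/{tag}.png",im)
    h=cv2.cvtColor(im,cv2.COLOR_BGR2HSV); m=cv2.inRange(h,(14,80,130),(28,220,255)); m[:235]=0;m[310:]=0;m[:,300:]=0
    for c in cv2.findContours(m,cv2.RETR_EXTERNAL,cv2.CHAIN_APPROX_NONE)[0]:
        if cv2.contourArea(c)<60: continue
        r=cv2.minAreaRect(c); w=px2w(p,cv2.boxPoints(r),72); print(r, w.round(0).tolist(), w.mean(0).round(1))
E
python3 -c "
from h import *
plan([528,-348,190],0.01); topchk('t7')"
```

```text
t 18.7 pos [477.8 331.4 191.2] yang 1.541 shift [ -70.4 -677.6    1. ] rv [ 0.    -0.     1.531] q7 [-0.58  0.77 -0.15  1.51  0.14  0.87  0.76] w 58.1 F [0.  1.3 0.3]
((195.70462036132812, 285.1830749511719), (11.315884590148926, 33.004661560058594), 86.8201675415039) [[449.0, 316.0, 72.0], [447.0, 242.0, 72.0], [421.0, 241.0, 72.0], [423.0, 315.0, 72.0]] [434.9 278.4  72. ]
((171.5, 268.5), (19.0, 7.0), 90.0) [[500.0, 339.0, 72.0], [499.0, 323.0, 72.0], [455.0, 324.0, 72.0], [457.0, 340.0, 72.0]] [477.7 331.8  72. ]
((195.19175720214844, 251.2185516357422), (10.988654136657715, 32.148624420166016), 87.39744567871094) [[527.0, 314.0, 72.0], [524.0, 241.0, 72.0], [498.0, 240.0, 72.0], [501.0, 313.0, 72.0]] [512.7 277.1  72. ]
```

Call:
move_arm:
  deltas:
    - [[0, -45, -5, 0, 0, 0.12, 66], [0, -95, -5, 0, 0, 0.25, 66], [0, -145, -5, 0, 0, 0.38, 66], [0, -195, -5, 0, 0, 0.5, 66], [0, -245, -5, 0, 0, 0.63, 66], [0, -295, -5, 0, 0, 0.76, 66], [0, -345, -5, 0, 0, 0.9, 66], [0, -395, -5, 0, 0, 1.03, 66]]

```text
time_s: 19.55
eef_pos: [465.7, -65.3, 194.5]
tcp_rot: [0.0, 0.508, 0.861, 0.0]
wrist_force: [2.2, -0.4, 0.1]
gripper_width: 66.2
grip_force: 0.0
```

```bash
python3 -c "
from h import *
plan([528,-346,130],0.01)"
```

```text
t 19.55 pos [465.7 -65.3 194.5] yang 0.505 shift [-275.7  -81.4   64.5] rv [0.    0.    0.495] q7 [ 0.03  0.62  0.06  1.91 -0.06  0.62  0.64] w 66.2 F [ 2.2 -0.4  0.1]
```

Call:
move_arm:
  deltas:
    - [[-45, -13, 0, 0, 0, 0.12, 45], [-90, -26, 0, 0, 0, 0.24, 45], [-135, -40, 0, 0, 0, 0.36, 45], [-180, -53, 0, 0, 0, 0.48, 45], [-225, -66, 15, 0, 0, 0.495, 45], [-265, -78, 40, 0, 0, 0.495, 45], [-276, -81, 64, 0, 0, 0.495, 45], [-276, -81, 64, 0, 0, 0.495, 45]]

```text
time_s: 20.35
eef_pos: [528.7, -344.8, 127.1]
tcp_rot: [-0.002, 0.702, 0.712, -0.001]
wrist_force: [-0.3, -0.0, 0.2]
gripper_width: 44.9
grip_force: 0.0
```

```bash
python3 -c "
from h import *
plan([527.5,-348,7],0.01); spacer('s1')"
```

```text
t 20.35 pos [ 528.7 -344.8  127.1] yang 0.014 shift [ -3.4  -0.8 120.1] rv [-0.004 -0.002  0.004] q7 [ 0.46  0.93  0.15  1.38 -0.16  0.85  0.67] w 44.9 F [-0.3 -0.   0.2]
px [456. 312.] c [ 646.6 -409.    20. ] L,W 70.0 56.9 grip ang 1.405 bbox (412, 281, 85, 67)
px [312. 236.] c [ 525.  -348.2   20. ] L,W 133.1 41.6 grip ang -0.101 bbox (285, 154, 62, 165)
```

Call:
move_arm:
  deltas:
    - [[-3.5, -0.5, 45, 0, 0, 0, 45], [-3.5, -0.5, 85, 0, 0, 0, 45], [-3.5, -0.5, 105, 0, 0, 0, 45], [-3.5, -0.5, 120, 0, 0, 0, 45], [-3.5, -0.5, 120, 0, 0, 0, 15], [-3.5, -0.5, 120, 0, 0, 0, 15], [-3.5, -0.5, 120, 0, 0, 0, 15], [-3.5, -0.5, 120, 0, 0, 0, 15]]

```text
time_s: 21.2
eef_pos: [530.6, -347.6, 11.9]
tcp_rot: [0.001, 0.701, 0.713, 0.0]
wrist_force: [-0.5, 2.3, 9.7]
gripper_width: 17.2
grip_force: 31.9
```

```bash
python3 -c "
from h import *
plan([475.8,255.5,190],np.pi/2-0.03)"
```

```text
t 21.2 pos [ 530.6 -347.6   11.9] yang 0.016 shift [ 603.7  -44.8 -178.9] rv [ 1.000e-03  2.000e-03 -1.525e+00] q7 [ 0.47  1.09  0.12  1.42 -0.18  0.63  0.69] w 17.2 F [-0.5  2.3  9.7]
```

Call:
move_arm:
  deltas:
    - [[0, 0, -10, 0, 0, 0, 15], [0, 0, -40, 0, 0, 0, 15], [0, 0, -85, 0, 0, 0, 15], [0, 0, -130, 0, 0, 0, 15], [20, -15, -170, 0, 0, 0, 15], [60, -40, -185, 0, 0, -0.05, 15], [105, -55, -185, 0, 0, -0.18, 15], [150, -62, -185, 0, 0, -0.3, 15]]

```text
time_s: 22.0
eef_pos: [464.2, -197.2, 197.1]
tcp_rot: [0.001, 0.585, 0.811, 0.0]
wrist_force: [2.1, 0.7, -0.1]
gripper_width: 16.8
grip_force: 30.9
```

```bash
python3 -c "
from h import *
plan([475.8,255.5,190],np.pi/2-0.03)"
```

```text
t 22.0 pos [ 464.2 -197.2  197.1] yang 0.32 shift [426.  153.5   6.7] rv [ 0.     0.002 -1.221] q7 [ 0.28  0.65  0.09  1.79 -0.09  0.7   0.75] w 16.8 F [ 2.1  0.7 -0.1]
```

Call:
move_arm:
  deltas:
    - [[43, 15, 0, 0, 0, -0.13, 15], [88, 32, 0, 0, 0, -0.26, 15], [133, 48, 0, 0, 0, -0.4, 15], [178, 64, 0, 0, 0, -0.53, 15], [223, 80, 0, 0, 0, -0.67, 15], [268, 97, 0, 0, 0, -0.8, 15], [313, 113, 0, 0, 0, -0.93, 15], [358, 129, 0, 0, 0, -1.07, 15]]

```text
time_s: 22.8
eef_pos: [476.7, 183.9, 196.4]
tcp_rot: [0.001, 0.09, 0.996, -0.0]
wrist_force: [1.2, -1.2, -1.7]
gripper_width: 16.9
grip_force: 30.8
```

```bash
python3 -c "
from h import *
plan([475.8,255.5,68],np.pi/2-0.03)"
```

```text
t 22.8 pos [476.7 183.9 196.4] yang 1.391 shift [ 13.9  70.3 128.4] rv [-0.     0.002 -0.15 ] q7 [-0.36  0.66 -0.14  1.76  0.13  0.72  0.83] w 16.9 F [ 1.2 -1.2 -1.7]
```

Call:
move_arm:
  deltas:
    - [[7, 35, 0, 0, 0, -0.08, 15], [14, 70, 15, 0, 0, -0.15, 15], [14, 70, 55, 0, 0, -0.15, 15], [14, 70, 95, 0, 0, -0.15, 15], [14, 70, 115, 0, 0, -0.15, 15], [14, 70, 123, 0, 0, -0.15, 15], [14, 70, 125, 0, 0, -0.15, 15], [14, 70, 125, 0, 0, -0.15, 15]]

```text
time_s: 23.6
eef_pos: [476.5, 253.6, 71.4]
tcp_rot: [0.001, 0.018, 1.0, 0.0]
wrist_force: [-0.4, -0.2, -0.5]
gripper_width: 16.9
grip_force: 30.8
```

```bash
python3 -c "
from h import *
plan([475.8,255.5,63.5],np.pi/2-0.03)"
```

```text
t 23.6 pos [476.5 253.6  71.4] yang 1.536 shift [0.8 1.9 7.9] rv [ 0.001  0.001 -0.005] q7 [-0.49  0.89 -0.12  1.77  0.2   0.49  0.8 ] w 16.9 F [-0.4 -0.2 -0.5]
```

Call:
move_arm:
  deltas:
    - [[1, 2, 2, 0, 0, -0.005, 15], [1, 2, 4, 0, 0, -0.005, 15], [1, 2, 5.5, 0, 0, -0.005, 15], [1, 2, 6.5, 0, 0, -0.005, 15], [1, 2, 7.5, 0, 0, -0.005, 15], [1, 2, 8, 0, 0, -0.005, 15]]

```text
time_s: 24.2
eef_pos: [475.2, 255.5, 63.8]
tcp_rot: [0.0, 0.015, 1.0, 0.0]
wrist_force: [-8.8, -5.0, 47.3]
gripper_width: 17.0
grip_force: 36.1
```

Call:
move_arm:
  deltas:
    - [[0, 0, -1, 0, 0, 0, 15], [0, 0, -2, 0, 0, 0, 15], [0, 0, -2, 0, 0, 0, 15]]

```text
time_s: 24.5
eef_pos: [475.1, 255.4, 64.3]
tcp_rot: [0.0, 0.015, 1.0, -0.0]
wrist_force: [0.2, 1.5, -0.7]
gripper_width: 16.9
grip_force: 30.8
```

Call:
move_arm:
  deltas:
    - [[0, 0, 0.5, 0, 0, 0, 15], [0, 0, 0.5, 0, 0, 0, 20], [0, 0, 0.5, 0, 0, 0, 28], [0, 0, 0, 0, 0, 0, 34], [0, 0, -20, 0, 0, 0, 34], [0, 0, -55, 0, 0, 0, 34], [0, 0, -95, 0, 0, 0, 34], [0, 0, -130, 0, 0, 0, 34]]

```text
time_s: 25.3
eef_pos: [474.9, 255.4, 196.1]
tcp_rot: [0.0, 0.015, 1.0, 0.0]
wrist_force: [0.3, -0.6, -0.3]
gripper_width: 34.2
grip_force: 0.0
```

Call:
move_arm:
  deltas:
    - [[0, -50, 0, 0, 0, 0, 34], [0, -100, 0, 0, 0, 0, 34], [0, -150, 0, 0, 0, 0, 34], [0, -200, 0, 0, 0, 0, 34], [0, -250, 0, 0, 0, 0, 34], [0, -300, 0, 0, 0, 0, 34], [0, -300, 0, 0, 0, 0, 34]]

```text
time_s: 26.0
eef_pos: [465.3, -51.2, 194.2]
tcp_rot: [-0.0, 0.02, 1.0, -0.001]
wrist_force: [-0.4, 2.2, 0.8]
gripper_width: 33.8
grip_force: 0.0
```

```bash
python3 -c "
from h import *
topchk('t8')
im=cv2.imread('pics/t8.png');cv2.imwrite('pics/t8c.png',cv2.resize(im[230:315,155:295],None,fx=5,fy=5,interpolation=cv2.INTER_CUBIC))"
```

```text
((171.49998474121094, 269.0), (55.99999237060547, 6.999999046325684), 90.0) [[542.0, 339.0, 72.0], [541.0, 322.0, 72.0], [412.0, 325.0, 72.0], [414.0, 341.0, 72.0]] [477.2 331.8  72. ]
((194.0, 266.5), (56.99999237060547, 29.999996185302734), 90.0) [[547.0, 313.0, 72.0], [541.0, 245.0, 72.0], [410.0, 249.0, 72.0], [416.0, 316.0, 72.0]] [478.5 280.9  72. ]
```

View pics/t8c.png

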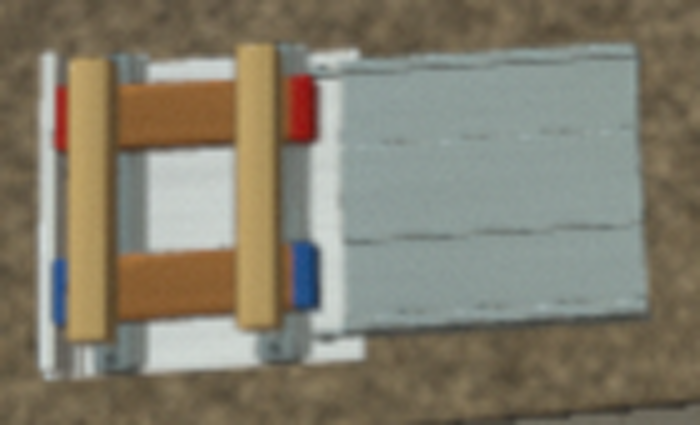

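Both spacers lie across both slats, with the stop-side one at x≈68–112 in the crop and the tray-side one at x≈237–280. I'll check the numbers before handing in.

```bash
python3 -c "
from h import *
p=imaging.camera_params('top');A=lambda c:(np.array(c,float)+.5)/5-.5+[155,230]
psi=-.03;Rm=np.array([[np.cos(psi),-np.sin(psi)],[np.sin(psi),np.cos(psi)]])
o=np.array([476.3,292.])
f=lambda c,z:((px2w(p,A(c),z)[:,:2]-o)@Rm).round(1)
print(f([(68,58),(110,58),(70,340),(112,340)],72),f([(237,43),(277,43),(238,327),(280,327)],72))
print('tails',f([(315,75),(315,142),(317,240),(317,308)],52),'heads',f([(57,88),(57,152),(54,262),(56,325)],52))"
```

```text
[[ 63.8  48. ]
 [ 62.7  28.7]
 [-65.4  45.8]
 [-66.5  27. ]] [[ 66.3 -29.4]
 [ 65.2 -47.7]
 [-63.9 -29.3]
 [-65.  -48.1]]
tails [[ 53.8 -60.6]
 [ 22.2 -60.3]
 [-23.5 -60.7]
 [-54.7 -60.4]] heads [[ 54.7  59.3]
 [ 24.5  59. ]
 [-26.7  59.8]
 [-55.6  58.5]]
```

Every measured position is well within tolerance, so I'm handing in.

```bash
python3 -c "
from rig import ticket
print(ticket.sign_off())"
```

```text
the job is handed in; nothing more can be done
None
```

The job is handed in at about 26 s (no verdict was returned): the top camera puts both slats home within about 1 mm of the stop and both spacers centred over their bearers to about 1–2 mm, though the first push jammed at 79 N, so I freed each slat with a light side grip and slid it about 20 mm that way before the final end push.

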